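# Clipboard from under the parts cases

## Robot

A 6-joint arm with a two-finger parallel gripper is mounted at the origin on the work surface. World frame = base frame: x ahead of the robot, y to its left, z up, the work surface at z = 0. Lengths are in mm, angles in rad, forces in N, time in s.
With the tool pointing down it reaches from about 275 to 750 mm from the base axis. Payload 10.2 kg.
Tool frame: the origin (TCP) lies at the centre of the arm's flange, where the gripper is bolted on; the fingertips stand ctrl.tip_reach ahead of it and the grasp point (between the pads) lies 155 mm ahead of it (ctrl.tip_reach is the distance from the TCP to the fingertips, in mm); z points along the fingers, y is the direction in which the jaws open and shut (so a half turn about z gives the same grasp; the last joint's range is limited). The gripper opens to 85 mm and grips with 20 to 120 N. Pads are 22 mm wide; open, the fingers measure 114 mm over their backs; the gripper's body (76 mm by 85 mm) begins 54 mm behind the grasp point. The pads swing forward as they close: fully open they stand 13 mm farther back than shut.
Start: joints at [-1.486, 0.313, 1.498, -0, 1.331, -0.223], TCP at [159.043, -500.338, 404.694] pointing down, gripper open.
Joint ranges: [-2.94, 2.94], [-0.97, 2.17], [0.19, 2.56], [-1.23, 4.37], [0.02, 3.11], [-2.88, 2.88]. Speed limits (rad/s): [2.39, 2.39, 3.01, 3.14, 3.14, 3.14].

## Interface

Orientations are given as a unit quaternion [w, x, y, z].
In Python, from rig import ctrl, viewer gives the robot as it stands.
- The arm moves only by the tool drive_tool, never from a script. Its argument "rows" is a list that holds one entry, the list of rows, each a list of 6 numbers: the shift along the world's x, y, z normalised to -1 to 1, where 1 is 0.1 m, then the turn, a rotation vector about the world's x, y, z normalised to -1 to 1, where 1 is 90 degrees. A call has 1 to 10 rows; each row is the pose to reach, as a shift and turn from the pose measured when the call began; what a row does not reach only later rows make up. A row lasts 1/8 s, in which the tool goes at most 62.5 mm and 10.7 degrees, less where a joint would pass 70% of its speed; a pose out of reach is approached as far as the arm can. A call with a number of a shift or a turn outside -1 to 1 is refused whole. A call with a gripper value outside its range is refused whole. "fingers" is the opening, from -1 (shut) to 1 (fully open), set as the call begins (left out, the last holds). The fingers move at their own pace and stop on an object; "force" is the grip in N (left out, the last holds). Time passes only in rows, so rows that repeat a pose let the fingers close. It gives the time, the measured TCP pose, the force and the opening at its end, in the units of the state.
- ctrl.sense(): the state, without advancing time (a new reading comes with each control period).
- viewer.capture(name): name is "side" or "top" or "wrist"; returns the picture (420x560x3 uint8, red, green, blue); there is no depth.
- viewer.calibration(name): a dict with "mtx" (3x3 intrinsics, pixels), "extrinsics" (4x4, takes a point from camera to world coordinates). Camera axes: x right, y up, looking along -z (the intrinsics and any distortion apply to the point x, -y, -z); pixel columns grow to the right and rows downward; lengths in mm; the calibration is good to about 2 mm. A picture is of the moment at which its call begins: read the wrist's pose just before it. calibration takes no time and is no camera call; for the wrist camera it gives the pose at the moment of the call.
- ctrl.finish_job(): hands the job in, once; it reports no verdict.
The state is a dict: "time_s": time; "joints": joint angles; "dq": joint speeds; "tau": joint torques, N m; "eef_pos": TCP position; "ee_rot": TCP orientation; "force": force on the tool from outside, world axes, zero at the start; "wrist_torque": the same for the moment, N m; "grip_width": opening from 0.0 (shut) to 1.0 (fully open).
Only numpy, scipy, OpenCV 4.12 (cv2) and the standard library are available. Lean on these libraries where they do the work, as an engineer would, in place of code of your own. Each camera call takes 0.05 s, during which the arm holds its last target.

## Task

The job clipboard is buried under a small loose stack: three parts cases with a jar standing on top. Work the clipboard out from under them until it lies flat and clear on the bench and the cases stand flat on the bench, without dragging the stack along: at no time may it stray more than about 4 cm from where it stands now. Be gentle with the cases (do not shove them hard), do not lift or topple anything of the stack, and leave the hammer and the file alone.

Things in the scene. Friction and masses are not known exactly. Their poses are not given: they have to be found in the camera images.
- clipboard: Dark brown hardboard clipboard with paper on it, 236 (its x) by 162 by 5 mm, 0.34 kg, loose, flat on the bench. Origin: centre of its underside, z up. The uncovered +x end carries the clip and points to the world's +y (within 0.45 rad). The stack stands on the -x half; the lower case ends 8 to 25 mm short of the board's -x edge. Friction is about 0.6 for board on bench and case on board alike.
- clip (a point): Middle of the clip's inner face (turned to the stack), 88 mm from the clipboard's origin along its +x, 13 mm over the bench; axes as the clipboard's. The clip is a fixed steel bar 100 mm long (board y), 22 mm deep (board x 88 to 110 mm), from the board's top (5 mm) up to 22 mm over the bench. 78 to 95 mm of bare board and paper lie between this face and the lower case.
- lower_case_mid (a point): Centre (half-way up) of the lowest case, a closed grey plastic box 100 (its x) by 112 by 34 mm high, about 0.16 kg, loose on the clipboard and within 0.1 rad of square with it. The centre is 22 mm up when on the clipboard, 17 mm when flat on the bench. Its +x face looks to the clip. A slowly pulled board carries the stack along, even when half out; a pushed case slides on the board, which stays.
- middle_case_mid (a point): Centre (half-way up) of the middle case, a closed grey plastic box 96 by 108 by 28 mm high, about 0.12 kg, standing loose on the lowest case, its centre within 7 mm of that one's and nearly square with it.
- top_case_mid (a point): Centre (half-way up) of the top case, the same size as the middle one and loose on it, within 7 mm. The stack's front is thus almost flush and its top lies 95 mm over the bench: the hand's wide body may brush the top case while the fingertips push the lowest one; leaning the hand away from the stack, over the clip (some 25 degrees), keeps it clear.
- jar_mid (a point): Centre (half-way up) of the closed white plastic jar with a black cap, 40 mm in diameter, 60 mm high, about 0.08 kg, standing upright and loose on the top case, within 20 mm of its middle (the jar's top about 155 mm over the bench).
- hammer: Bystander: a hammer with a wooden handle, 280 mm long, lying on the bench on the robot's right, beyond the stack. Origin: the middle of its length, on the bench; x along the handle.
- file: Bystander: a flat file with a wooden handle, 315 mm long, 24 mm high, lying on the bench on the robot's left. Origin on the bench, near its middle; x along it.
Not all that is in view belongs to the job. What is shaped like the part that bears middle_case_mid but blue or purple is not meant. Leave any red look-alike of the part that bears lower_case_mid alone.

How it is judged:
By the outcome, as a careful person would: the job done as asked, in the order asked, and still so for the second after the job is handed in, with the robot touching nothing.
It also fails if it takes over 58 s, if anything falls off the work surface, if the arm or the gripper's body presses on something with over 40 N, if the wrist force passes 120 N, or if a joint passes its speed limit or range.

## Working session

There is one attempt and no reset: what is moved stays moved. The work goes in short steps, Python scripts to look and compute and a tool call to move; the robot and the scene stay as the last step left them, time stands still between calls to the robot, and variables do not carry over. Pictures are saved under pics/ and viewed, and the job is handed in when it is done.

Besides the shell and the picture viewer there is one more tool, called after ">>>" as name(argument=value, ...), one argument or row to a line, values as JSON. drive_tool: Moves the arm, as the interface text tells. Scaled input: -1 to 1 covers 0.1 m each way for a shift and 90 degrees each way for a turn. Its arguments: {"type":"object","properties":{"rows":{"type":"array","items":{"type":"array","items":{"type":"array","items":{"type":"number"}}}},"fingers":{"type":"number"},"force":{"type":"number"}},"required":["rows"]}

```bash
ls; mkdir -p pics; python3 - <<'E'
from rig import ctrl, viewer
import cv2
s=ctrl.sense();print(s, ctrl.tip_reach)
for n in("side","top"):
    im=viewer.capture(n);cv2.imwrite(f"pics/{n}0.png",im[:,:,::-1]);c=viewer.calibration(n);print(n,c)
E
```

```text
pics
{'time_s': 0.0, 'joints': array([-1.48641841e+00,  3.13434378e-01,  1.49849051e+00,  1.06437489e-05,
        1.33101297e+00, -2.23403118e-01]), 'dq': array([-0.00038585,  0.00109342,  0.00029347,  0.00040885, -0.0002527 ,
       -0.00037676]), 'tau': array([ 2.76345945e-04, -4.12268651e+01, -2.59739417e+01, -1.88090835e-04,
        4.22532350e-03, -8.40530265e-05]), 'eef_pos': array([ 159.02903748, -500.27880908,  404.12281209]), 'ee_rot': array([-6.70615273e-04,  9.88182175e-01,  1.53282536e-01,  5.18727144e-05]), 'force': array([ 0.67113339, -0.72020716,  0.03678676]), 'wrist_torque': array([-0.01496074, -0.02356615, -0.03915813]), 'grip_width': 1.0012502594459998} 173.4
side {'mtx': array([[450.5948824 ,   0.        , 283.20386283],
       [  0.        , 450.5948824 , 204.46955018],
       [  0.        ,   0.        ,   1.        ]]), 'extrinsics': array([[-8.55166753e-01,  3.75749234e-01, -3.57074695e-01,
         2.16053704e+02],
       [-5.18201646e-01, -6.36366641e-01,  5.71405768e-01,
         5.50417050e+02],
       [-1.25251445e-02,  6.73683910e-01,  7.38913466e-01,
         8.40115463e+02],
       [ 0.00000000e+00,  0.00000000e+00,  0.00000000e+00,
         1.00000000e+00]])}
top {'mtx': array([[514.68008061,   0.        , 279.64182322],
       [  0.        , 514.68008061, 206.97159516],
       [  0.        ,   0.        ,   1.        ]]), 'extrinsics': array([[-1.06147745e-02,  9.94698028e-01, -1.02289590e-01,
         4.22615066e+02],
       [-9.99812898e-01, -1.22120016e-02, -1.50011891e-02,
        -2.42818478e+01],
       [-1.61708138e-02,  1.02111217e-01,  9.94641546e-01,
         1.49710198e+03],
       [ 0.00000000e+00,  0.00000000e+00,  0.00000000e+00,
         1.00000000e+00]])}
```

View pics/side0.png

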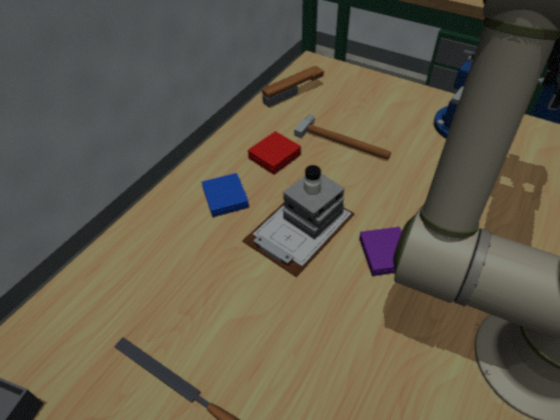

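View pics/top0.png

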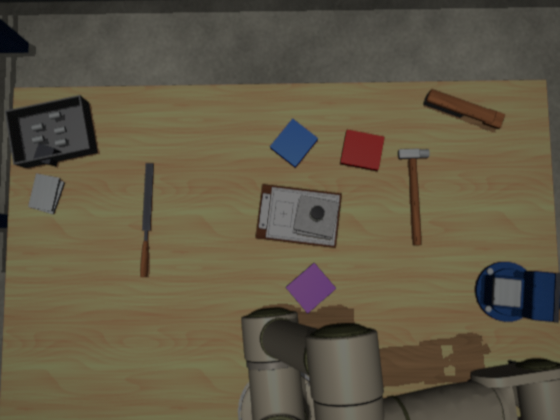

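```bash
cat > h.py <<'E'
import numpy as np, cv2
from rig import ctrl, viewer
def ray(n,u,v,z,c=None):
    c=c or viewer.calibration(n);K=c["mtx"];E=c["extrinsics"]
    d=np.array([(u-K[0,2])/K[0,0],-(v-K[1,2])/K[1,1],-1.]);d=E[:3,:3]@d;o=E[:3,3]
    return o+d*(z-o[2])/d[2]
def proj(n,p):
    c=viewer.calibration(n);K=c["mtx"];E=c["extrinsics"]
    q=E[:3,:3].T@(np.array(p,float)-E[:3,3]);return K[0,0]*q[0]/-q[2]+K[0,2],K[1,1]*q[1]/q[2]+K[1,2]
def crop(im,u0,v0,u1,v1,k,f):
    cv2.imwrite(f,cv2.resize(im[v0:v1,u0:u1,::-1],None,fx=k,fy=k,interpolation=cv2.INTER_CUBIC))
E
python3 - <<'E'
import cv2
from h import *
t=cv2.imread("pics/top0.png")[:,:,::-1];s=cv2.imread("pics/side0.png")[:,:,::-1]
crop(t,245,170,355,260,7,"pics/t0c.png");crop(s,235,155,365,280,5,"pics/s0c.png")
E
```

```text
(no output)
```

View pics/t0c.png

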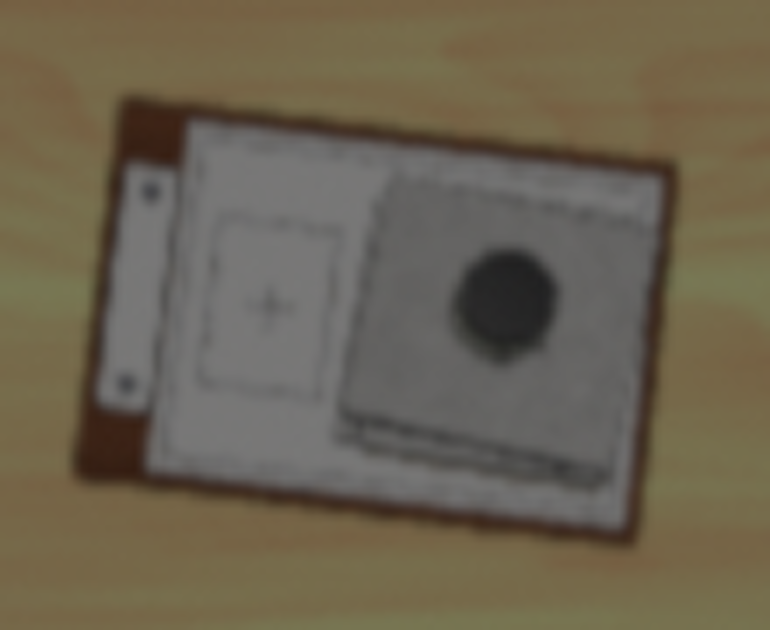

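View pics/s0c.png

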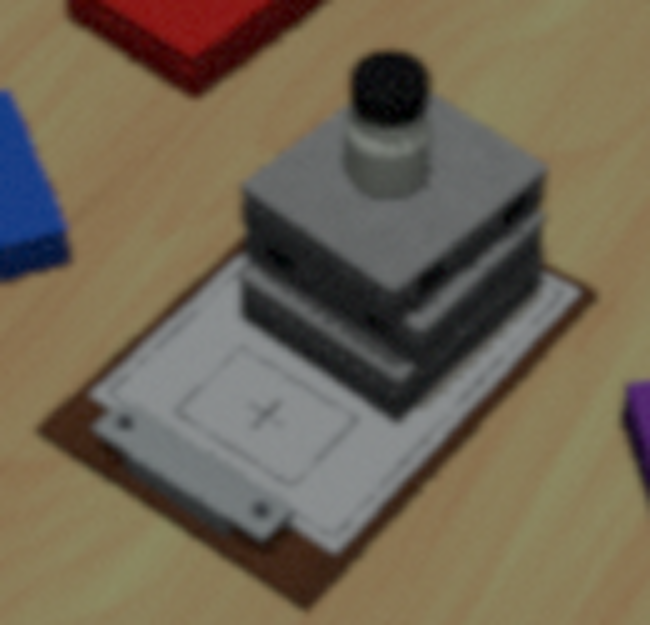

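```bash
python3 - <<'E'
from h import *
T=lambda a,z:np.array([ray("top",245+u/7,170+v/7,z) for u,v in a])[:,:2]
S=lambda a,z:np.array([ray("side",235+u/5,155+v/5,z) for u,v in a])[:,:2]
b=T([(125,100),(675,165),(632,542),(78,477)],5);print(b.round(),b.mean(0))
b2=S([(38,430),(597,295),(305,608)],5);print("side",b2.round(), (b2[1]+b2[2])/2)
t=T([(388,173),(658,218),(608,465),(340,408)],95);print("top",t.round(),t.mean(0))
l=S([(243,318),(400,418),(540,295)],5);print("low",l.round())
l=S([(245,275),(405,378)],39);print("lowtop",l.round())
t2=S([(243,190),(400,288),(546,172),],95);print("top",t2.round(),(t2[0]+t2[2])/2)
ax=(b[0]+b[3]-b[1]-b[2]);ax/=np.linalg.norm(ax);print("axis",ax,np.arctan2(ax[1],ax[0]))
a2=b2[0]*0+ (b2[2]-b2[1]);print(np.arctan2(a2[1],a2[0]))
c=b.mean(0);print("clip",c+88*ax)
yy=np.array([-ax[1],ax[0]])
for q in list(l): print("lowfront in board",(q-c)@ax,(q-c)@yy)
print("cap",T([(506,300)],155),S([(389,75)],155))
E
```

```text
[[ 643.   47.]
 [ 613. -182.]
 [ 457. -161.]
 [ 486.   67.]] [549.8485088  -57.39426827]
side [[ 641.   52.]
 [ 453. -157.]
 [ 485.   73.]] [468.77908576 -42.07372529]
top [[ 600.  -61.]
 [ 581. -166.]
 [ 485. -144.]
 [ 508.  -40.]] [ 543.31776673 -102.75781968]
low [[ 595.  -56.]
 [ 499.  -41.]
 [ 477. -143.]]
lowtop [[592. -55.]
 [497. -38.]]
top [[ 594.  -57.]
 [ 503.  -41.]
 [ 479. -137.]] [536.63190138 -97.01693879]
axis [0.12935299 0.99159861] 1.4410798678522694
1.432206450961079
clip [561.23157182  29.86640945]
lowfront in board 8.043793644911425 -41.7891345736582
lowfront in board 12.253429180036296 55.00966773117652
cap [[ 543.95511994 -102.3395679 ]] [[ 544.22517977 -100.77359964]]
```

```bash
cat >> h.py <<'E'
from scipy.spatial.transform import Rotation as R
ANG=1.43; LEAN=np.radians(25)
def target():
    u=np.array([np.cos(ANG),np.sin(ANG),0]);y=np.array([u[1],-u[0],0])
    z=-np.sin(LEAN)*u-np.array([0,0,np.cos(LEAN)])
    return R.from_matrix(np.c_[np.cross(y,z),y,z])
def st():
    s=ctrl.sense();q=s["ee_rot"];r=R.from_quat(q[[1,2,3,0]])
    rv=(target()*r.inv()).as_rotvec()/(np.pi/2)
    tip=s["eef_pos"]+ctrl.tip_reach*r.as_matrix()[:,2]
    print("t",round(s["time_s"],2),"tcp",s["eef_pos"].round(1),"tip",tip.round(1),"turn",rv.round(4),"F",s["force"].round(1),"g",round(s["grip_width"],3),"j",s["joints"].round(2))
E
python3 -c "
from h import *
st()"
```

```text
t 0.1 tcp [ 159.  -500.3  404.2] tip [ 159.  -500.1  230.8] turn [-0.2241  0.1885  0.7027] F [ 0.2  0.5 -0.2] g 1.002 j [-1.49  0.31  1.5   0.    1.33 -0.22]
```

>>> drive_tool(
  rows=[
    [[0.33, 0.47, 0, -0.02, 0.016, 0.06], [0.66, 0.94, 0, -0.037, 0.031, 0.117], [0.66, 0.94, 0, -0.037, 0.031, 0.117]],
  ],
  fingers=0,
  force=40,
)

```text
time_s: 0.48
eef_pos: [226.6, -404.0, 404.3]
ee_rot: [0.024, 0.969, 0.245, -0.028]
force: [-0.4, -0.9, 0.1]
grip_width: 0.501
```

>>> drive_tool(
  rows=[
    [[0.33, 0.47, 0, -0.02, 0.016, 0.06], [0.66, 0.94, 0, -0.037, 0.031, 0.117], [0.66, 0.94, 0, -0.037, 0.031, 0.117]],
  ],
)

```text
time_s: 0.85
eef_pos: [293.8, -308.2, 404.4]
ee_rot: [0.049, 0.939, 0.335, -0.057]
force: [0.6, 0.3, -0.0]
grip_width: 0.5
```

>>> drive_tool(
  rows=[
    [[0.33, 0.47, 0, -0.02, 0.016, 0.06], [0.66, 0.94, 0, -0.037, 0.031, 0.117], [0.66, 0.94, 0, -0.037, 0.031, 0.117]],
  ],
)

```text
time_s: 1.23
eef_pos: [361.0, -212.8, 404.3]
ee_rot: [0.073, 0.9, 0.421, -0.084]
force: [-0.5, -0.6, 0.5]
grip_width: 0.5
```

>>> drive_tool(
  rows=[
    [[0.33, 0.47, 0, -0.02, 0.016, 0.06], [0.66, 0.94, 0, -0.037, 0.031, 0.117], [0.66, 0.94, 0, -0.037, 0.031, 0.117]],
  ],
)

```text
time_s: 1.6
eef_pos: [428.2, -118.1, 404.0]
ee_rot: [0.096, 0.852, 0.502, -0.111]
force: [-0.0, -1.7, 0.2]
grip_width: 0.504
```

>>> drive_tool(
  rows=[
    [[0.33, 0.47, 0, -0.02, 0.016, 0.06], [0.66, 0.94, 0, -0.037, 0.031, 0.117], [0.66, 0.94, 0, -0.037, 0.031, 0.117]],
  ],
)

```text
time_s: 1.98
eef_pos: [495.4, -24.1, 403.3]
ee_rot: [0.118, 0.796, 0.577, -0.137]
force: [-0.1, -0.6, -0.1]
grip_width: 0.498
```

```bash
python3 -c "
from h import *
st()"
```

```text
t 1.98 tcp [495.4 -24.1 403.3] tip [481.1 -84.2 241.3] turn [-0.0413  0.029   0.1076] F [-0.1 -0.6 -0.1] g 0.498 j [-0.23  0.27  1.58 -0.38  1.32  0.19]
```

>>> drive_tool(
  rows=[
    [[0.35, 0.45, 0, -0.02, 0.015, 0.05], [0.69, 0.91, -0.2, -0.041, 0.029, 0.108], [0.69, 0.91, -0.5, -0.041, 0.029, 0.108], [0.69, 0.91, -0.9, -0.041, 0.029, 0.108], [0.69, 0.91, -0.9, -0.041, 0.029, 0.108]],
  ],
)

```text
time_s: 2.6
eef_pos: [564.2, 64.2, 311.0]
ee_rot: [0.139, 0.738, 0.639, -0.166]
force: [0.7, 0.5, 0.4]
grip_width: 0.5
```

```bash
python3 -c "
from h import *
st()
c=viewer.calibration('wrist');im=viewer.capture('wrist');cv2.imwrite('pics/w1.png',im[:,:,::-1])"
```

```text
t 2.6 tcp [564.2  64.2 311. ] tip [552.7  -8.1 153.8] turn [-0.0006 -0.0039  0.0022] F [0.7 0.5 0.4] g 0.5 j [-0.03  0.52  1.47 -0.46  1.25  0.28]
```

View pics/w1.png

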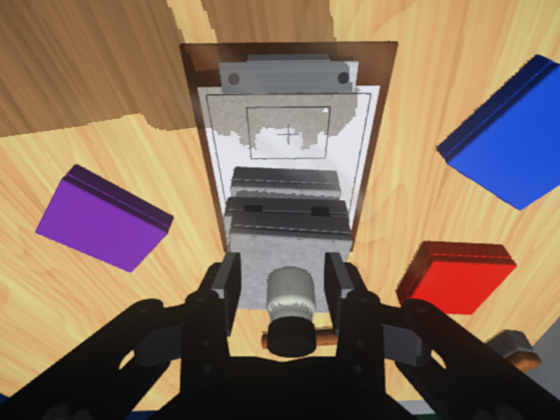

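```bash
python3 - <<'E'
from h import *
P=lambda u,v,z:ray("wrist",u,v,z)[:2].round(1)
print("case front top z39",P(233,169,39),P(338,169,39)); print("mid front bottom z39", P(229,198,39),P(347,201,39))
print("clip inner z22",P(222,93,22),P(356,94,22));print("board far corners",P(182,43,5),P(396,41,5))
print("cap",P(292,332,155)); print([np.round(proj("wrist",q)) for q in ([595,-56,5],[499,-41,5])])
im=viewer.capture('wrist');crop(im,190,40,400,260,2.6,'pics/w1c.png')
E
```

```text
case front top z39 [509.3 -23.2] [598.3 -36. ]
mid front bottom z39 [497.5 -54.2] [605.9 -73.5]
clip inner z22 [513.6  35.4] [615.6  19.9]
board far corners [490.1  69.7] [647.3  48.3]
cap [549.7 -87.1]
[array([330., 166.]), array([232., 165.])]
```

View pics/w1c.png

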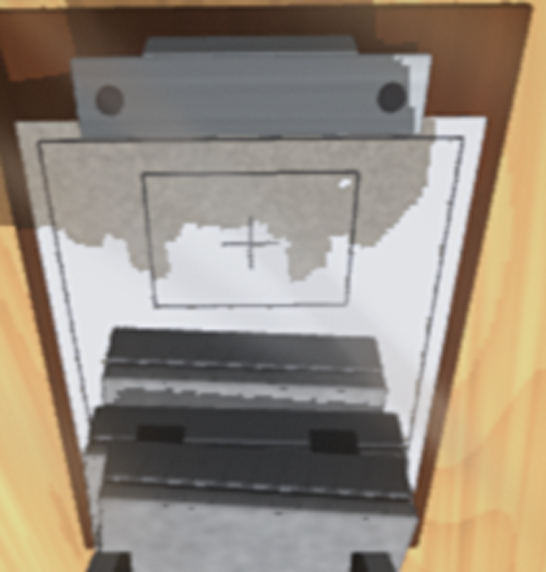

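>>> drive_tool(
  rows=[
    [[0, 0.03, -0.3, 0, -0.004, 0.002], [0, 0.03, -0.6, 0, -0.004, 0.002], [0, 0.03, -0.9, 0, -0.004, 0.002], [0, 0.03, -1.0, 0, -0.004, 0.002], [0, 0.03, -1.0, 0, -0.004, 0.002]],
  ],
)

```text
time_s: 3.32
eef_pos: [565.3, 67.5, 215.8]
ee_rot: [0.145, 0.738, 0.64, -0.16]
force: [0.6, 0.0, -0.4]
grip_width: 0.495
```

```bash
python3 -c "
from h import *
st()
im=viewer.capture('side');crop(im,235,115,375,280,4,'pics/s2.png')
im=viewer.capture('wrist');cv2.imwrite('pics/w2.png',im[:,:,::-1])"
```

```text
t 3.33 tcp [565.3  67.5 215.8] tip [556.4  -5.1  58.6] turn [-0.      0.0056 -0.0002] F [ 0.6  0.  -0.4] g 0.495 j [-0.03  0.65  1.54 -0.5   1.06  0.39]
```

View pics/s2.png

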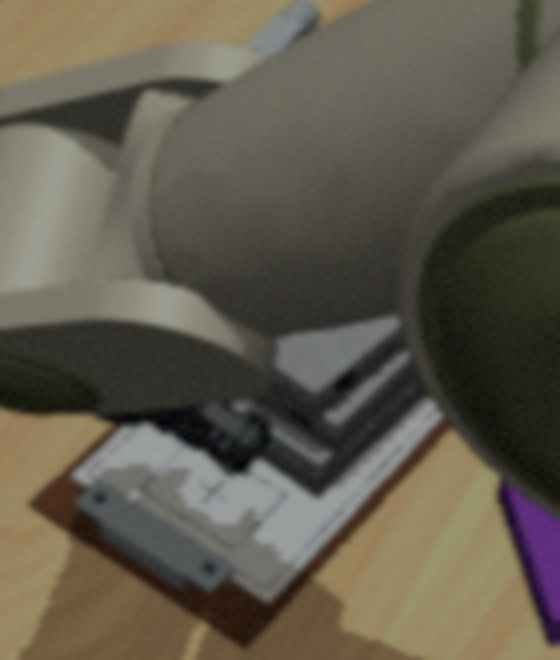

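View pics/w2.png

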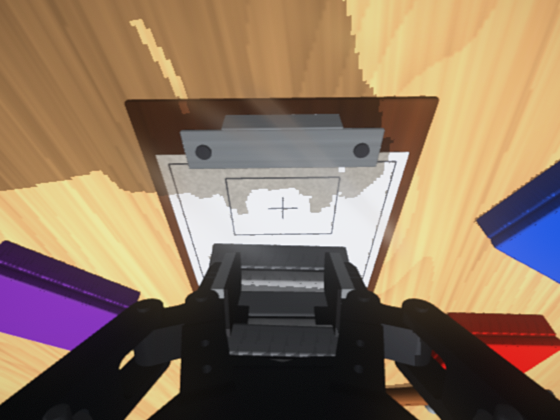

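>>> drive_tool(
  rows=[
    [[0, 0, -0.12, 0, 0.005, 0], [-0.01, 0, -0.24, 0, 0.005, 0], [-0.01, 0, -0.34, 0, 0.005, 0], [-0.01, 0, -0.4, 0, 0.005, 0], [-0.01, 0, -0.4, 0, 0.005, 0]],
  ],
)

```text
time_s: 4.05
eef_pos: [564.3, 67.8, 175.8]
ee_rot: [0.142, 0.737, 0.64, -0.163]
force: [0.1, 0.5, -0.1]
grip_width: 0.501
```

```bash
python3 -c "
from h import *
st()
im=viewer.capture('top');crop(im,215,110,395,290,3.3,'pics/t3.png')
im=viewer.capture('wrist');cv2.imwrite('pics/w3.png',im[:,:,::-1])"
```

```text
t 4.05 tcp [564.3  67.8 175.8] tip [554.2  -4.8  18.7] turn [-0.0001  0.0008 -0.0004] F [ 0.1  0.5 -0.1] g 0.501 j [-0.03  0.71  1.56 -0.52  1.    0.43]
```

View pics/t3.png

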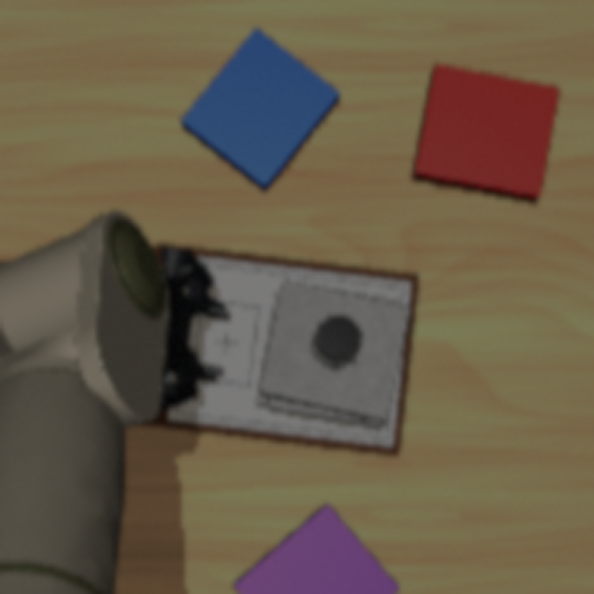

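View pics/w3.png

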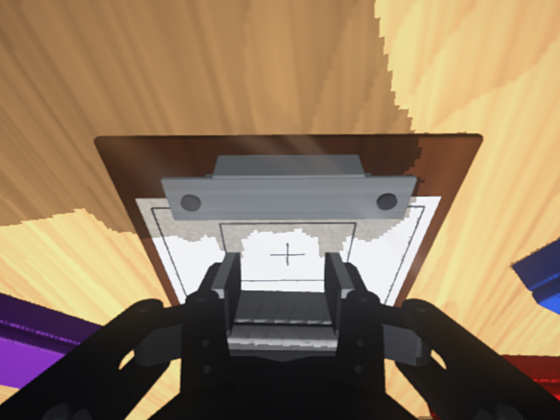

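>>> drive_tool(
  rows=[
    [[-0.01, -0.05, -0.04, 0, 0, 0], [-0.02, -0.12, -0.05, 0, 0, 0], [-0.03, -0.19, -0.05, 0, 0, 0], [-0.035, -0.25, -0.05, 0, 0, 0], [-0.042, -0.3, -0.05, 0, 0, 0], [-0.048, -0.34, -0.05, 0, 0, 0], [-0.053, -0.38, -0.05, 0, 0, 0], [-0.06, -0.42, -0.05, 0, 0, 0], [-0.065, -0.46, -0.05, 0, 0, 0], [-0.07, -0.5, -0.05, 0, 0, 0]],
  ],
)

```text
time_s: 5.4
eef_pos: [557.5, 17.6, 171.5]
ee_rot: [0.143, 0.737, 0.64, -0.162]
force: [0.1, 3.0, 0.8]
grip_width: 0.501
```

```bash
cat >> h.py <<'E'
def look(k):
    st()
    im=viewer.capture('top');crop(im,215,110,395,290,4,f'pics/t{k}.png')
    h=cv2.GaussianBlur(im,(0,0),.8).max(2).astype(int)
    # cap: dark blob in stack region
    reg=np.zeros(h.shape,np.uint8);reg[190:240,295:345]=1
    m=((h<60)&(reg>0)).astype(np.uint8)
    n,l,s,c=cv2.connectedComponentsWithStats(m)
    for i in range(1,n):
        if s[i,4]>60: print("dark",s[i],c[i].round(1),ray("top",*c[i],155).round(1))
E
python3 -c "
from h import *
look(4)"
```

```text
t 5.4 tcp [557.5  17.6 171.5] tip [547.7 -55.   14.4] turn [-0.      0.0018 -0.0006] F [0.1 3.  0.8] g 0.501 j [-0.12  0.69  1.6  -0.55  0.93  0.38]
dark [316 206  14  14 150] [322.9 212.4] [ 545.  -117.2  155. ]
```

View pics/t4.png

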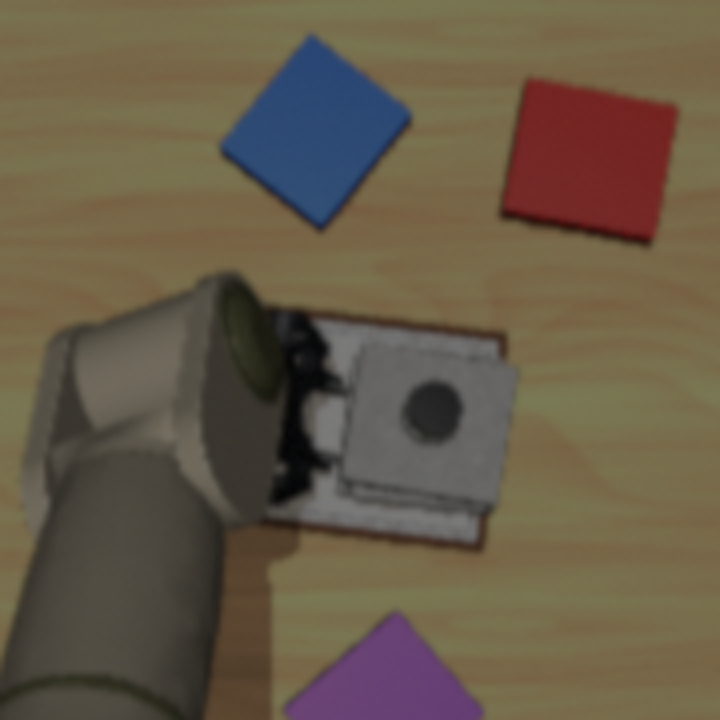

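>>> drive_tool(
  rows=[
    [[-0.005, -0.03, 0, 0, 0, 0], [-0.01, -0.07, 0, 0, 0, 0], [-0.015, -0.11, 0, 0, 0, 0], [-0.02, -0.15, 0, 0, 0, 0], [-0.025, -0.18, 0, 0, 0, 0], [-0.025, -0.18, 0, 0, 0, 0]],
  ],
)

```text
time_s: 6.2
eef_pos: [554.9, -1.3, 171.5]
ee_rot: [0.143, 0.737, 0.64, -0.163]
force: [0.9, -0.2, -0.4]
grip_width: 0.504
```

```bash
python3 -c "
from h import *
look(5)"
```

```text
t 6.2 tcp [554.9  -1.3 171.5] tip [545.  -73.9  14.4] turn [ 0.0004  0.0015 -0.0002] F [ 0.9 -0.2 -0.4] g 0.504 j [-0.15  0.69  1.61 -0.56  0.91  0.36]
dark [295 190  13  46 292] [298.3 210.3] [551.4 -52.9 155. ]
dark [324 207  13  14 148] [330.  213.3] [ 542.4 -135.6  155. ]
```

View pics/t5.png

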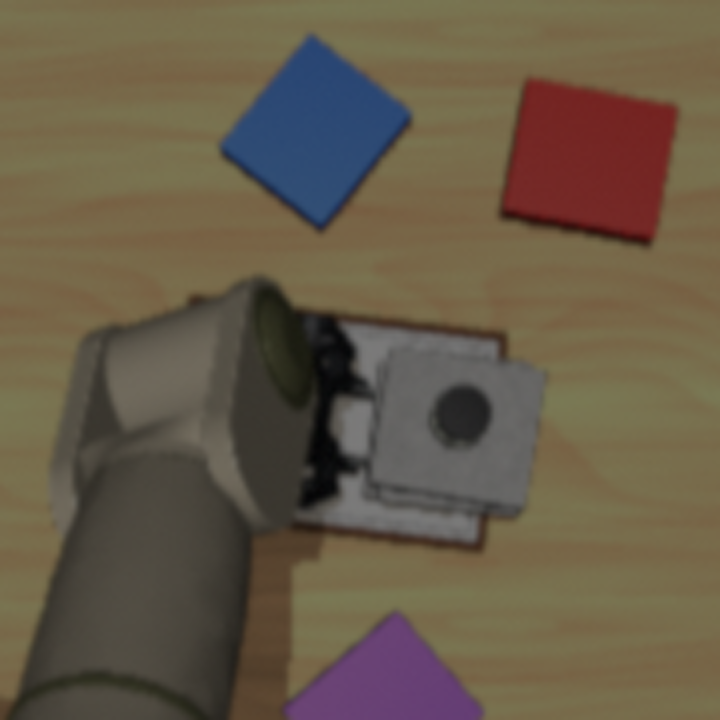

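>>> drive_tool(
  rows=[
    [[0.01, 0.08, 0, 0, 0, 0], [0.03, 0.2, 0, 0, 0, 0], [0.048, 0.34, 0, 0, 0, 0], [0.068, 0.48, 0, 0, 0, 0], [0.087, 0.61, 0, 0, 0, 0], [0.1, 0.7, 0, 0, 0, 0], [0.107, 0.75, 0, 0, 0, 0], [0.113, 0.79, 0, 0, 0, 0]],
  ],
)

```text
time_s: 7.25
eef_pos: [566.3, 77.9, 171.5]
ee_rot: [0.143, 0.737, 0.64, -0.163]
force: [-0.5, 0.6, -0.4]
grip_width: 0.5
```

>>> drive_tool(
  rows=[
    [[0.003, 0.02, 0, 0, 0, 0], [0.006, 0.05, 0, 0, 0, 0], [0.011, 0.08, 0, 0, 0, 0], [0.016, 0.12, 0, 0, 0, 0], [0.023, 0.16, 0, 0, 0, 0], [0.03, 0.2, 0, 0, 0, 0], [0.034, 0.24, 0, 0, 0, 0], [0.04, 0.28, 0, 0, 0, 0], [0.043, 0.31, 0, 0, 0, 0]],
  ],
)

```text
time_s: 8.38
eef_pos: [570.5, 108.9, 171.4]
ee_rot: [0.143, 0.737, 0.64, -0.163]
force: [-0.0, -4.6, -0.6]
grip_width: 0.504
```

```bash
python3 -c "
from h import *
look(6)"
```

```text
t 8.38 tcp [570.5 108.9 171.4] tip [560.5  36.2  14.4] turn [ 0.0008  0.001  -0.    ] F [-0.  -4.6 -0.6] g 0.504 j [ 0.05  0.74  1.51 -0.5   1.04  0.48]
dark [316 206  13  15 146] [322.6 213. ] [ 543.5 -116.2  155. ]
```

View pics/t6.png

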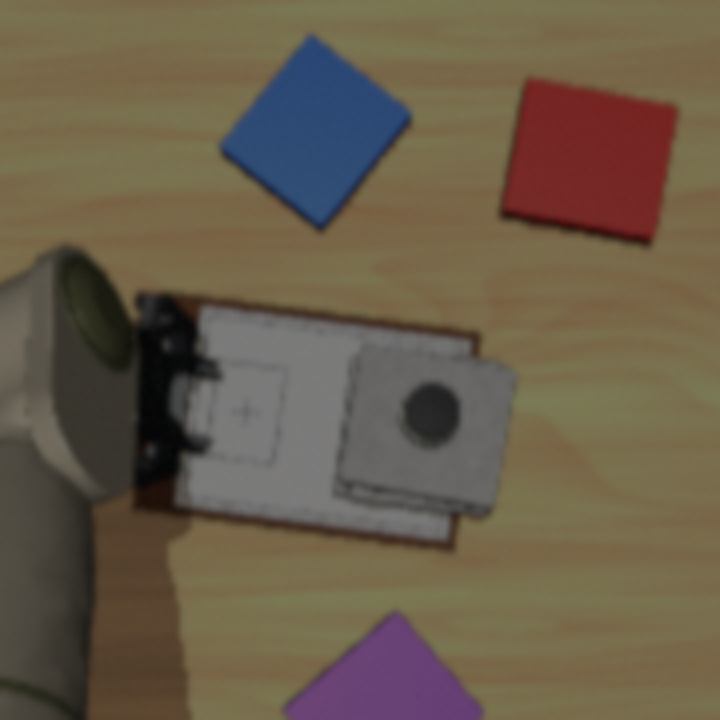

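>>> drive_tool(
  rows=[
    [[0.003, 0.02, 0, 0, 0, 0], [0.008, 0.06, 0, 0, 0, 0], [0.016, 0.11, 0, 0, 0, 0], [0.023, 0.16, 0, 0, 0, 0], [0.03, 0.21, 0, 0, 0, 0], [0.037, 0.26, 0, 0, 0, 0], [0.044, 0.31, 0, 0, 0, 0], [0.051, 0.36, 0, 0, 0, 0], [0.057, 0.4, 0, 0, 0, 0], [0.063, 0.44, 0, 0, 0, 0]],
  ],
)

```text
time_s: 9.68
eef_pos: [576.8, 153.2, 171.4]
ee_rot: [0.143, 0.737, 0.64, -0.163]
force: [-0.1, -5.6, 0.1]
grip_width: 0.501
```

```bash
python3 -c "
from h import *
look(7)"
```

```text
t 9.68 tcp [576.8 153.2 171.4] tip [566.7  80.4  14.4] turn [ 0.001   0.0008 -0.    ] F [-0.1 -5.6  0.1] g 0.501 j [ 0.12  0.77  1.45 -0.48  1.09  0.52]
dark [300 204  13  15 146] [305.9 211. ] [549.2 -72.7 155. ]
```

View pics/t7.png

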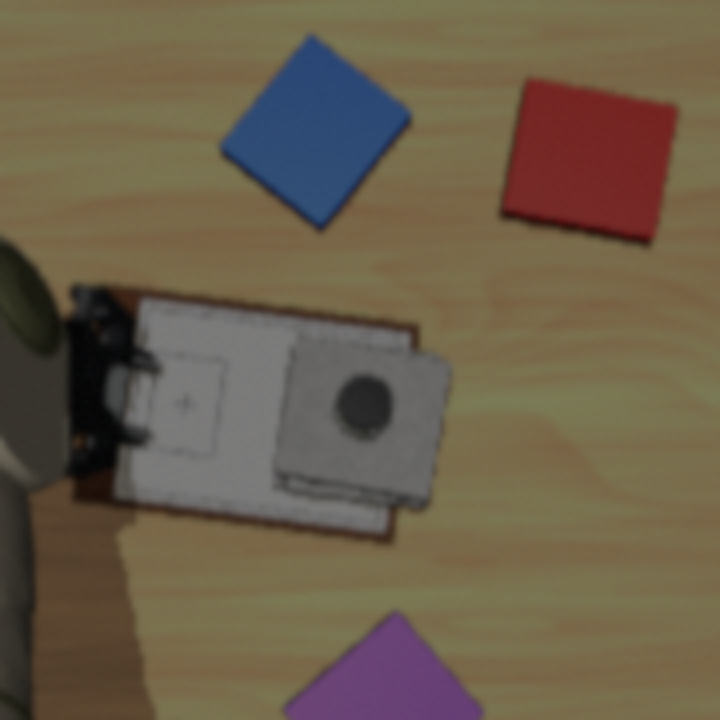

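>>> drive_tool(
  rows=[
    [[-0.01, -0.08, 0, 0, 0, 0], [-0.03, -0.22, 0, 0, 0, 0], [-0.054, -0.38, 0, 0, 0, 0], [-0.077, -0.54, 0, 0, 0, 0], [-0.095, -0.67, 0, 0, 0, 0], [-0.108, -0.76, 0, 0, 0, 0], [-0.114, -0.8, 0, 0, 0, 0]],
  ],
)

```text
time_s: 10.6
eef_pos: [565.4, 73.1, 171.5]
ee_rot: [0.143, 0.737, 0.64, -0.163]
force: [0.2, 0.3, 1.2]
grip_width: 0.498
```

>>> drive_tool(
  rows=[
    [[-0.003, -0.02, 0, 0, 0, 0], [-0.007, -0.05, 0, 0, 0, 0], [-0.011, -0.08, 0, 0, 0, 0], [-0.016, -0.11, 0, 0, 0, 0], [-0.02, -0.14, 0, 0, 0, 0], [-0.024, -0.17, 0, 0, 0, 0], [-0.028, -0.2, 0, 0, 0, 0], [-0.033, -0.23, 0, 0, 0, 0], [-0.037, -0.26, 0, 0, 0, 0], [-0.041, -0.29, 0, 0, 0, 0]],
  ],
)

```text
time_s: 11.85
eef_pos: [561.3, 43.9, 171.5]
ee_rot: [0.143, 0.737, 0.64, -0.163]
force: [0.2, 3.6, 0.6]
grip_width: 0.501
```

```bash
python3 -c "
from h import *
look(8)"
```

```text
t 11.85 tcp [561.3  43.9 171.5] tip [551.2 -28.9  14.4] turn [0.0008 0.001  0.    ] F [0.2 3.6 0.6] g 0.501 j [-0.07  0.71  1.58 -0.54  0.96  0.41]
dark [307 205  13  14 145] [313.1 211.7] [547.2 -91.4 155. ]
```

View pics/t8.png

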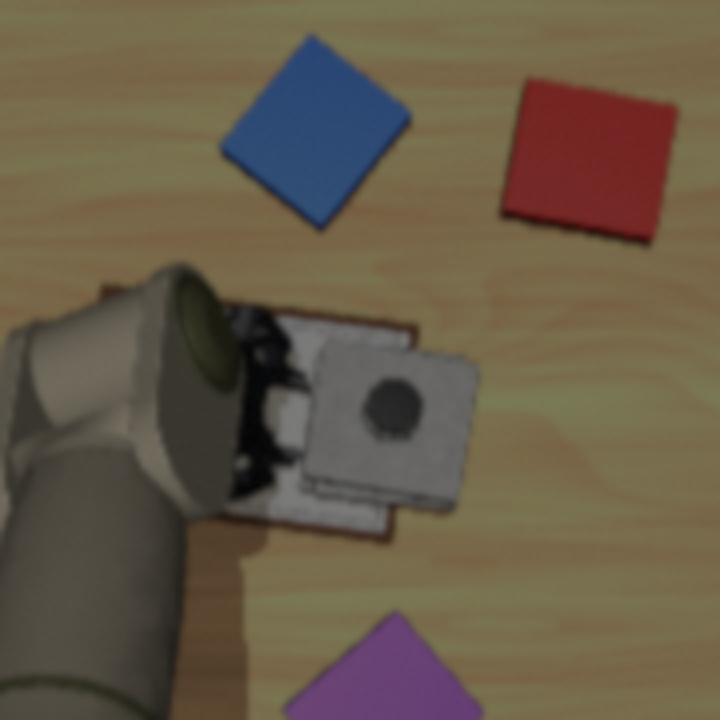

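>>> drive_tool(
  rows=[
    [[-0.003, -0.02, 0, 0, 0, 0], [-0.007, -0.05, 0, 0, 0, 0], [-0.01, -0.075, 0, 0, 0, 0], [-0.014, -0.1, 0, 0, 0, 0], [-0.017, -0.125, 0, 0, 0, 0], [-0.021, -0.15, 0, 0, 0, 0], [-0.025, -0.175, 0, 0, 0, 0], [-0.028, -0.2, 0, 0, 0, 0], [-0.032, -0.225, 0, 0, 0, 0], [-0.035, -0.25, 0, 0, 0, 0]],
  ],
)

```text
time_s: 13.15
eef_pos: [557.8, 18.5, 171.6]
ee_rot: [0.143, 0.737, 0.64, -0.163]
force: [0.6, 5.8, 3.4]
grip_width: 0.497
```

```bash
python3 -c "
from h import *
look(9)
im=viewer.capture('wrist');cv2.imwrite('pics/w9.png',im[:,:,::-1])"
```

```text
t 13.15 tcp [557.8  18.5 171.6] tip [547.8 -54.3  14.5] turn [0.0008 0.0012 0.0002] F [0.6 5.8 3.4] g 0.497 j [-0.11  0.69  1.6  -0.55  0.94  0.38]
dark [316 206  14  15 153] [322.8 212.9] [ 543.5 -116.9  155. ]
```

View pics/t9.png

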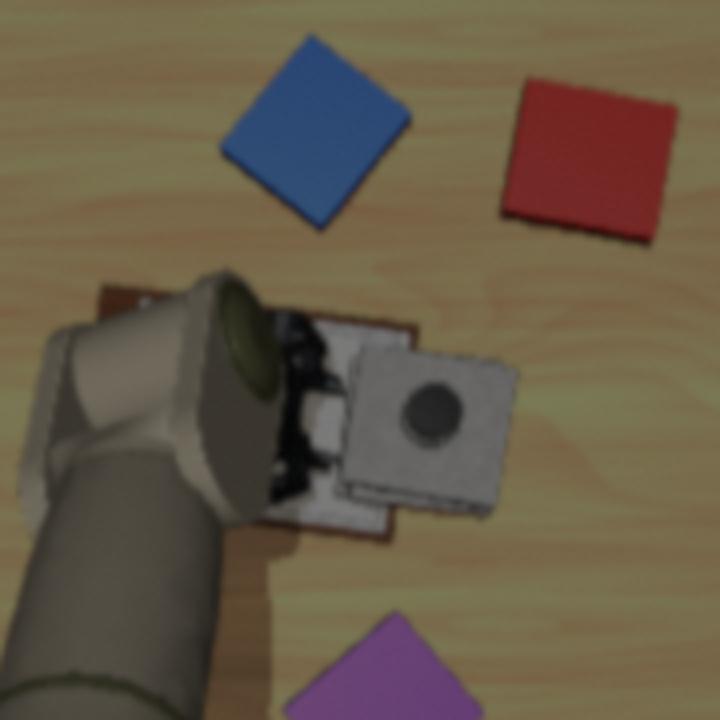

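View pics/w9.png

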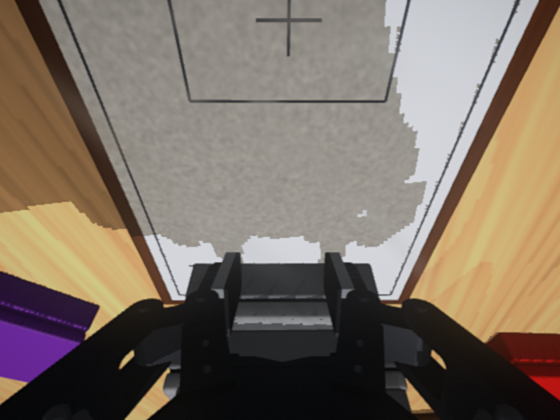

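>>> drive_tool(
  rows=[
    [[-0.003, -0.02, 0, 0, 0, 0], [-0.006, -0.04, 0, 0, 0, 0], [-0.009, -0.065, 0, 0, 0, 0], [-0.013, -0.09, 0, 0, 0, 0], [-0.016, -0.115, 0, 0, 0, 0], [-0.02, -0.14, 0, 0, 0, 0], [-0.023, -0.16, 0, 0, 0, 0], [-0.025, -0.175, 0, 0, 0, 0], [-0.025, -0.175, 0, 0, 0, 0]],
  ],
)

```text
time_s: 14.38
eef_pos: [555.2, 0.6, 171.3]
ee_rot: [0.143, 0.737, 0.64, -0.164]
force: [0.2, 0.8, -1.1]
grip_width: 0.504
```

```bash
python3 -c "
from h import *
look(10)"
```

```text
t 14.38 tcp [555.2   0.6 171.3] tip [545.  -72.2  14.3] turn [0.0011 0.0005 0.0005] F [ 0.2  0.8 -1.1] g 0.504 j [-0.15  0.69  1.61 -0.56  0.92  0.36]
dark [295 190  13  45 272] [298.3 210.2] [551.7 -52.8 155. ]
dark [325 207  15  15 161] [332.3 214.1] [ 540.3 -141.5  155. ]
```

View pics/t10.png

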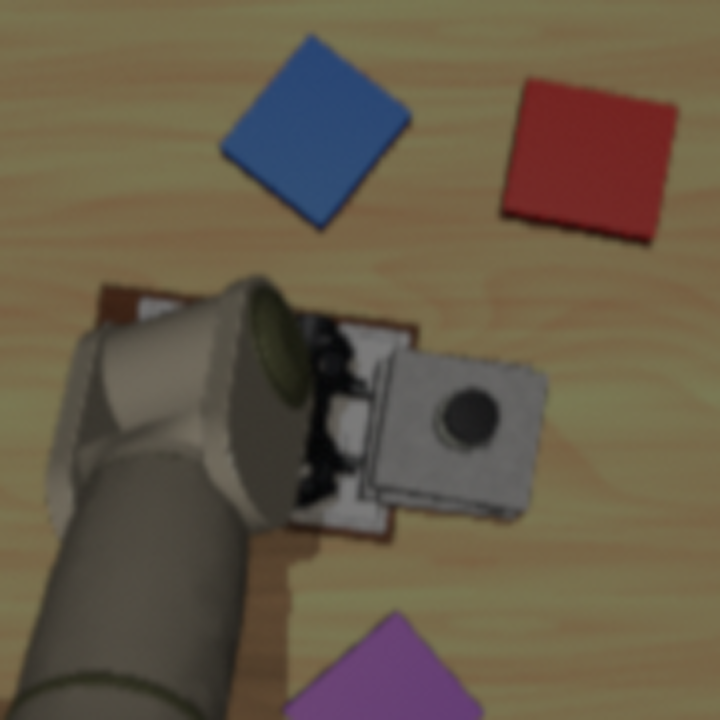

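>>> drive_tool(
  rows=[
    [[0.006, 0.04, 0, 0, 0, 0], [0.02, 0.14, 0, 0, 0, 0], [0.042, 0.3, 0, 0, 0, 0], [0.064, 0.46, 0, 0, 0, 0], [0.088, 0.62, 0, 0, 0, 0], [0.11, 0.78, 0, 0, 0, 0], [0.127, 0.9, 0, 0, 0, 0], [0.138, 0.98, 0, 0, 0, 0]],
  ],
)

```text
time_s: 15.42
eef_pos: [569.0, 99.4, 171.3]
ee_rot: [0.143, 0.737, 0.64, -0.164]
force: [-0.0, -1.1, 0.1]
grip_width: 0.5
```

>>> drive_tool(
  rows=[
    [[0.01, 0.08, 0, 0, 0, 0], [0.028, 0.2, 0, 0, 0, 0], [0.045, 0.32, 0, 0, 0, 0], [0.058, 0.41, 0, 0, 0, 0], [0.066, 0.47, 0, 0, 0, 0], [0.072, 0.51, 0, 0, 0, 0], [0.076, 0.54, 0, 0, 0, 0], [0.081, 0.57, 0, 0, 0, 0], [0.086, 0.61, 0, 0, 0, 0], [0.092, 0.65, 0, 0, 0, 0]],
  ],
)

```text
time_s: 16.68
eef_pos: [578.2, 163.9, 171.2]
ee_rot: [0.143, 0.737, 0.64, -0.165]
force: [-0.1, -5.1, -0.2]
grip_width: 0.5
```

```bash
python3 -c "
from h import *
look(11)
im=viewer.capture('side');crop(im,225,115,365,280,4,'pics/s11.png')"
```

```text
t 16.68 tcp [578.2 163.9 171.2] tip [567.9  90.9  14.3] turn [ 0.0019 -0.0001  0.0006] F [-0.1 -5.1 -0.2] g 0.5 j [ 0.14  0.78  1.43 -0.47  1.11  0.53]
dark [322 207  14  14 158] [328.6 213.6] [ 541.8 -131.9  155. ]
```

View pics/t11.png

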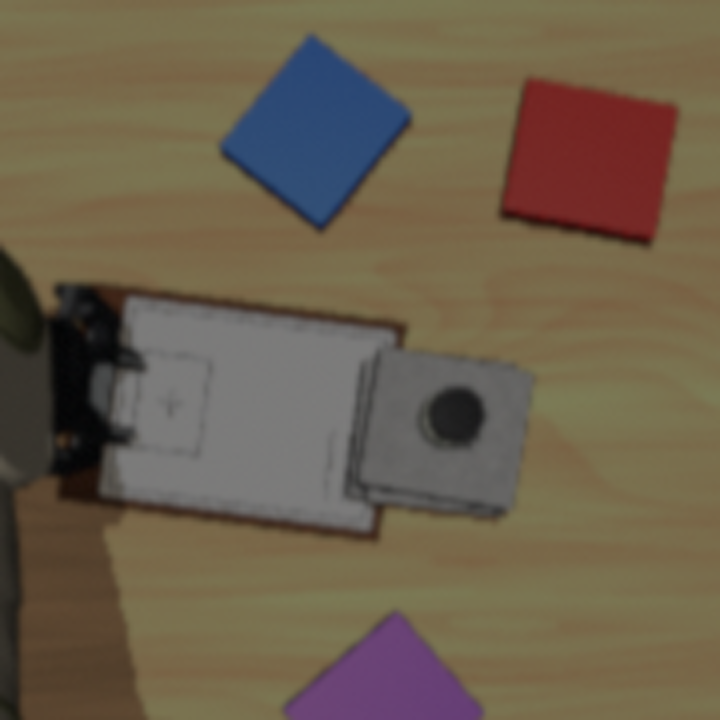

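View pics/s11.png

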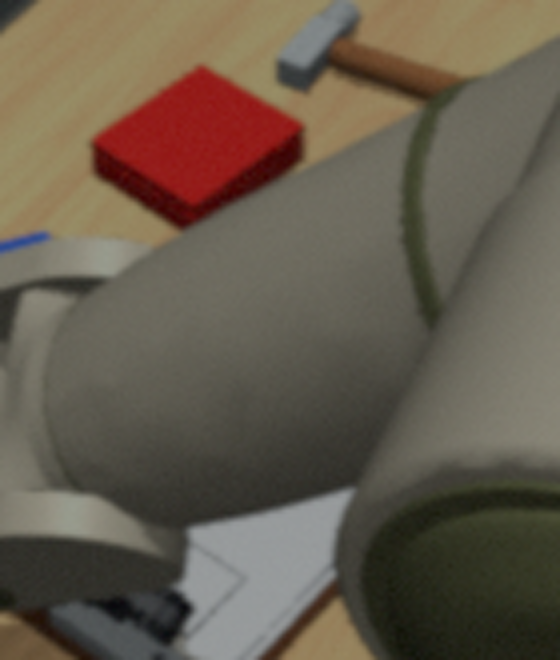

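>>> drive_tool(
  rows=[
    [[0.003, 0.02, 0, 0, 0, 0], [0.008, 0.06, 0, 0, 0, 0], [0.014, 0.1, 0, 0, 0, 0], [0.021, 0.15, 0, 0, 0, 0], [0.028, 0.2, 0, 0, 0, 0], [0.035, 0.25, 0, 0, 0, 0], [0.042, 0.3, 0, 0, 0, 0], [0.049, 0.35, 0, 0, 0, 0], [0.055, 0.39, 0, 0, 0, 0]],
  ],
)

```text
time_s: 17.9
eef_pos: [583.8, 203.0, 171.2]
ee_rot: [0.143, 0.737, 0.64, -0.165]
force: [-0.7, -5.6, -0.4]
grip_width: 0.497
```

```bash
python3 -c "
from h import *
look(12)"
```

```text
t 17.9 tcp [583.8 203.  171.2] tip [573.4 129.9  14.3] turn [ 0.0021 -0.0002  0.0006] F [-0.7 -5.6 -0.4] g 0.497 j [ 0.2   0.81  1.36 -0.45  1.16  0.56]
dark [308 205  13  14 149] [313.9 211.8] [546.9 -93.5 155. ]
```

View pics/t12.png

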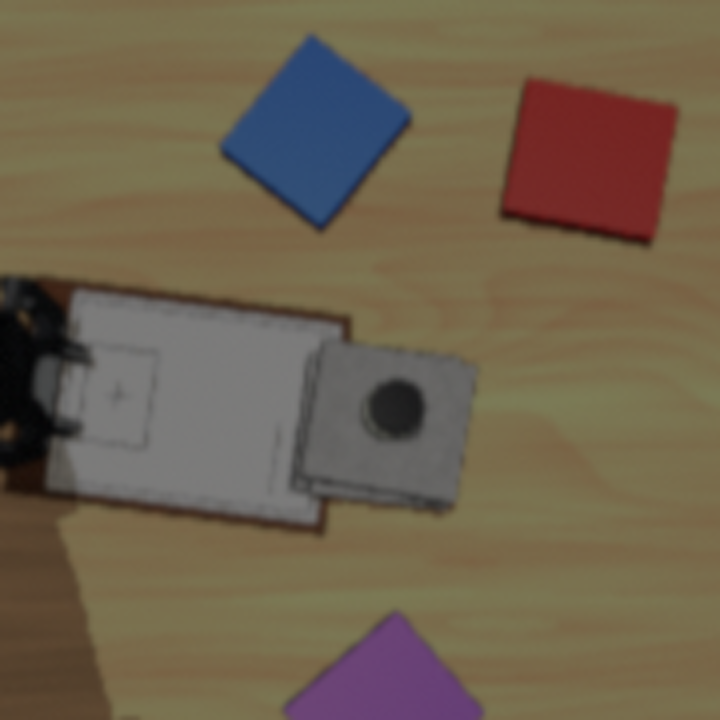

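>>> drive_tool(
  rows=[
    [[-0.008, -0.06, 0, 0, 0, 0], [-0.025, -0.18, 0, 0, 0, 0], [-0.05, -0.36, 0, 0, 0, 0], [-0.076, -0.54, 0, 0, 0, 0], [-0.1, -0.72, 0, 0, 0, 0], [-0.124, -0.88, 0, 0, 0, 0], [-0.14, -0.99, 0, 0, 0, 0]],
  ],
)

```text
time_s: 18.82
eef_pos: [569.6, 103.2, 171.3]
ee_rot: [0.143, 0.737, 0.639, -0.164]
force: [-0.1, 0.9, -0.1]
grip_width: 0.499
```

>>> drive_tool(
  rows=[
    [[-0.01, -0.08, 0, 0, 0, 0], [-0.024, -0.18, 0, 0, 0, 0], [-0.038, -0.28, 0, 0, 0, 0], [-0.048, -0.35, 0, 0, 0, 0], [-0.055, -0.4, 0, 0, 0, 0]],
  ],
)

```text
time_s: 19.45
eef_pos: [564.1, 62.8, 171.3]
ee_rot: [0.143, 0.737, 0.639, -0.164]
force: [-0.3, -0.1, 0.2]
grip_width: 0.498
```

```bash
python3 -c "
from h import *
look(13)
im=viewer.capture('wrist');cv2.imwrite('pics/w13.png',im[:,:,::-1])"
```

```text
t 19.45 tcp [564.1  62.8 171.3] tip [553.7 -10.2  14.3] turn [ 0.0018 -0.      0.0008] F [-0.3 -0.1  0.2] g 0.498 j [-0.03  0.72  1.56 -0.53  0.99  0.43]
dark [308 205  13  14 148] [313.8 211.7] [547.  -93.3 155. ]
```

View pics/t13.png

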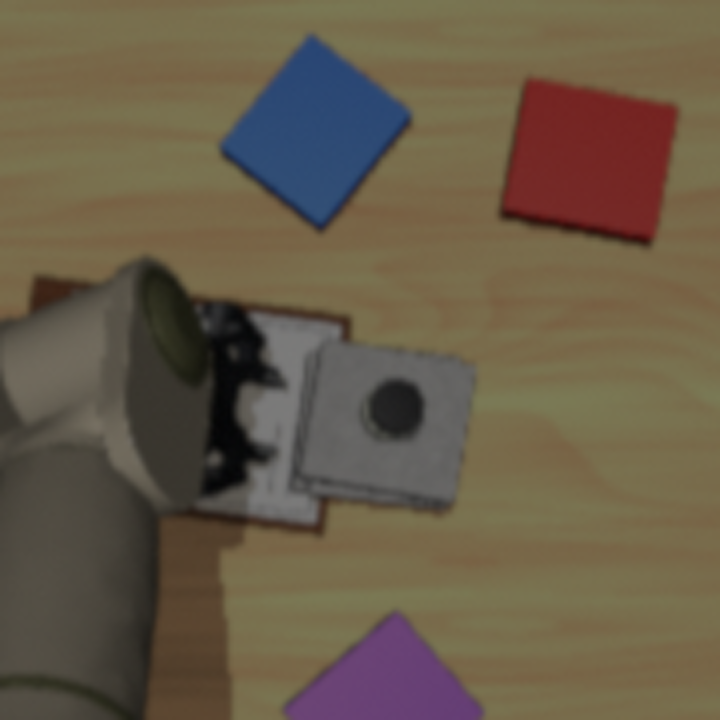

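View pics/w13.png

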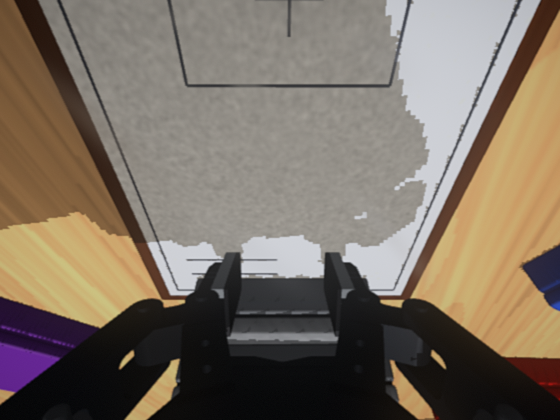

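>>> drive_tool(
  rows=[
    [[-0.005, -0.04, 0, 0, 0, 0], [-0.01, -0.08, 0, 0, 0, 0], [-0.015, -0.11, 0, 0, 0, 0], [-0.02, -0.14, 0, 0, 0, 0], [-0.024, -0.17, 0, 0, 0, 0], [-0.028, -0.2, 0, 0, 0, 0], [-0.033, -0.23, 0, 0, 0, 0], [-0.037, -0.26, 0, 0, 0, 0], [-0.041, -0.29, 0, 0, 0, 0], [-0.045, -0.32, 0, 0, 0, 0]],
  ],
)

```text
time_s: 20.8
eef_pos: [559.6, 30.6, 171.3]
ee_rot: [0.143, 0.738, 0.639, -0.165]
force: [0.4, 2.2, -1.2]
grip_width: 0.499
```

```bash
python3 -c "
from h import *
look(14)"
```

```text
t 20.8 tcp [559.6  30.6 171.3] tip [549.2 -42.4  14.3] turn [ 0.0019 -0.0001  0.001 ] F [ 0.4  2.2 -1.2] g 0.499 j [-0.09  0.7   1.59 -0.55  0.95  0.4 ]
dark [314 206  14  15 157] [320.4 212.8] [ 544.  -110.4  155. ]
```

View pics/t14.png

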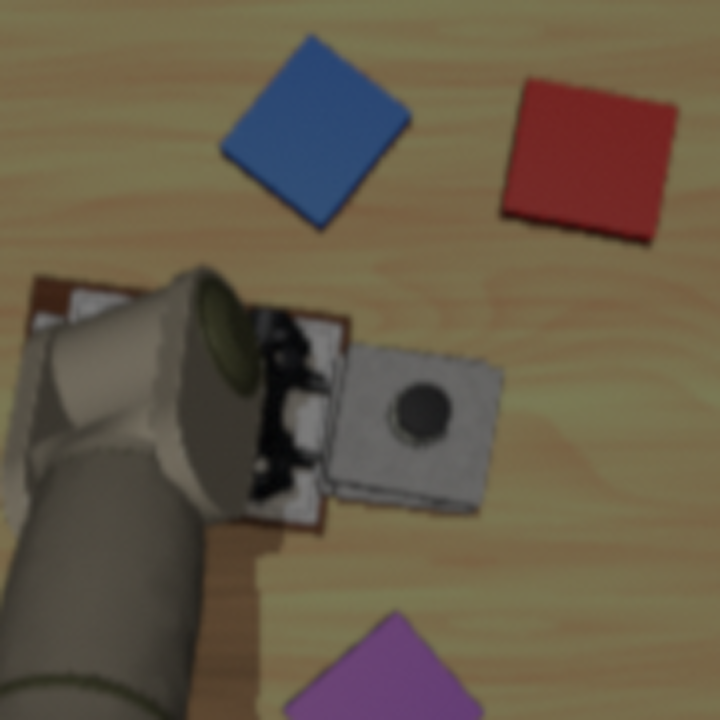

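>>> drive_tool(
  rows=[
    [[-0.003, -0.02, 0, 0, 0, 0], [-0.006, -0.04, 0, 0, 0, 0], [-0.009, -0.06, 0, 0, 0, 0], [-0.012, -0.08, 0, 0, 0, 0], [-0.015, -0.1, 0, 0, 0, 0], [-0.018, -0.12, 0, 0, 0, 0], [-0.021, -0.14, 0, 0, 0, 0], [-0.023, -0.16, 0, 0, 0, 0], [-0.026, -0.18, 0, 0, 0, 0], [-0.026, -0.18, 0, 0, 0, 0]],
  ],
)

```text
time_s: 22.1
eef_pos: [557.0, 12.1, 171.3]
ee_rot: [0.143, 0.738, 0.639, -0.165]
force: [0.6, 0.9, -0.8]
grip_width: 0.499
```

```bash
python3 -c "
from h import *
look(15)"
```

```text
t 22.1 tcp [557.   12.1 171.3] tip [546.5 -60.9  14.4] turn [ 0.0021 -0.0002  0.0013] F [ 0.6  0.9 -0.8] g 0.499 j [-0.12  0.69  1.6  -0.56  0.93  0.38]
dark [295 190   8  21 101] [297.6 201.6] [574.2 -51.2 155. ]
dark [318 207  14  14 149] [324.8 213.4] [ 542.3 -122.   155. ]
```

View pics/t15.png

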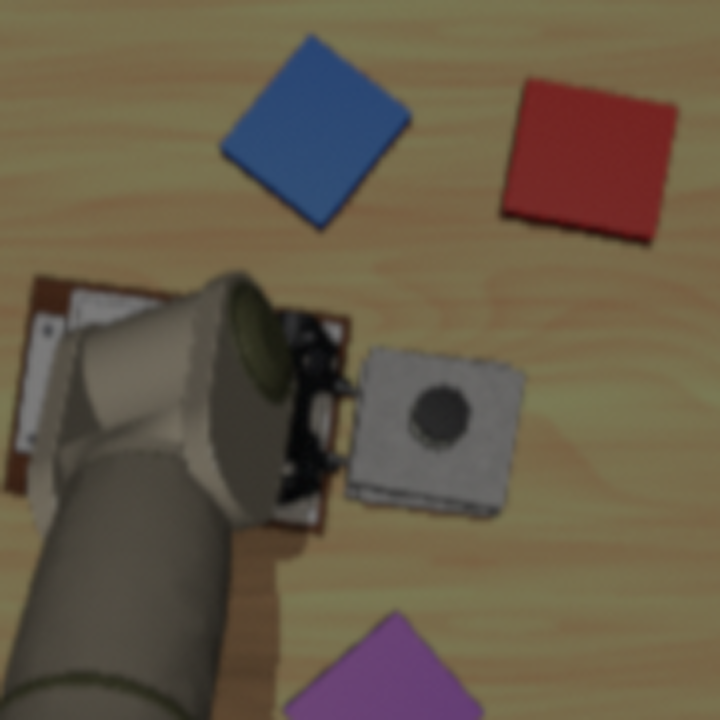

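>>> drive_tool(
  rows=[
    [[0.006, 0.04, 0, 0, 0, 0], [0.025, 0.18, 0, 0, 0, 0], [0.05, 0.36, 0, 0, 0, 0], [0.076, 0.54, 0, 0, 0, 0], [0.1, 0.72, 0, 0, 0, 0], [0.124, 0.88, 0, 0, 0, 0], [0.14, 1.0, 0, 0, 0, 0]],
  ],
)

```text
time_s: 23.02
eef_pos: [571.1, 113.3, 171.3]
ee_rot: [0.143, 0.737, 0.639, -0.165]
force: [0.7, -0.7, 0.0]
grip_width: 0.5
```

>>> drive_tool(
  rows=[
    [[0.015, 0.1, 0, 0, 0, 0], [0.035, 0.24, 0, 0, 0, 0], [0.055, 0.4, 0, 0, 0, 0], [0.077, 0.55, 0, 0, 0, 0], [0.095, 0.68, 0, 0, 0, 0], [0.106, 0.76, 0, 0, 0, 0], [0.112, 0.8, 0, 0, 0, 0]],
  ],
)

```text
time_s: 23.9
eef_pos: [582.3, 193.7, 171.2]
ee_rot: [0.143, 0.737, 0.639, -0.165]
force: [-0.1, -0.5, -0.3]
grip_width: 0.505
```

>>> drive_tool(
  rows=[
    [[0.005, 0.03, 0, 0, 0, 0], [0.01, 0.07, 0, 0, 0, 0], [0.017, 0.12, 0, 0, 0, 0], [0.024, 0.17, 0, 0, 0, 0], [0.031, 0.22, 0, 0, 0, 0], [0.038, 0.27, 0, 0, 0, 0], [0.045, 0.32, 0, 0, 0, 0], [0.048, 0.34, 0, 0, 0, 0], [0.042, 0.3, 0, 0, 0, 0], [0.034, 0.24, 0, 0, 0, 0]],
  ],
)

```text
time_s: 25.15
eef_pos: [585.7, 217.5, 171.2]
ee_rot: [0.143, 0.737, 0.639, -0.165]
force: [-0.0, -0.1, -0.2]
grip_width: 0.5
```

```bash
python3 -c "
from h import *
look(16)"
```

```text
t 25.15 tcp [585.7 217.5 171.2] tip [575.3 144.4  14.3] turn [ 0.002  -0.0001  0.0006] F [-0.  -0.1 -0.2] g 0.5 j [ 0.22  0.83  1.33 -0.44  1.18  0.58]
dark [318 207  14  14 149] [324.8 213.4] [ 542.3 -122.   155. ]
```

View pics/t16.png

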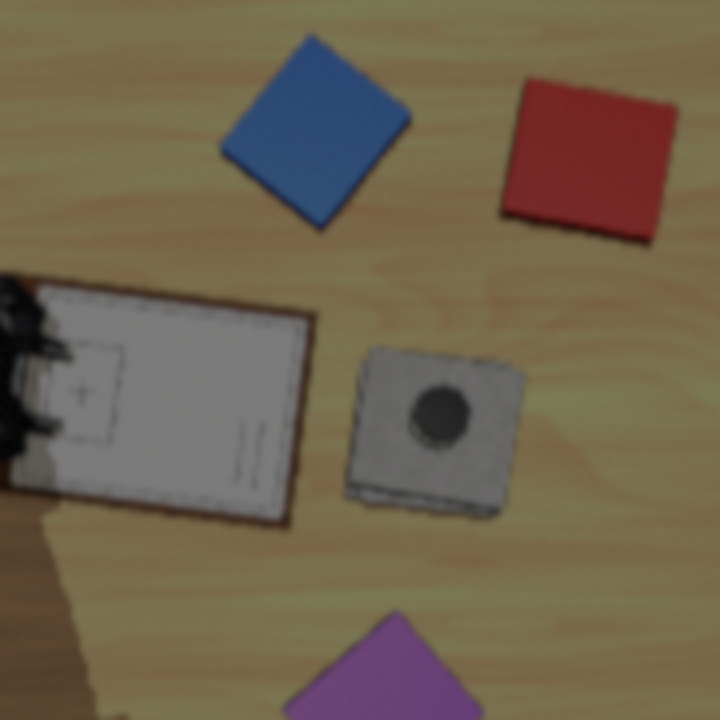

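>>> drive_tool(
  rows=[
    [[0, 0, 0.1, 0, 0, 0], [0, 0, 0.25, 0, 0, 0], [0, 0, 0.5, 0, 0, 0], [0, 0, 0.8, 0, 0, 0], [0, 0, 1, 0, 0, 0]],
  ],
)

```text
time_s: 25.82
eef_pos: [585.7, 216.9, 273.7]
ee_rot: [0.143, 0.738, 0.639, -0.164]
force: [0.4, -0.4, 0.2]
grip_width: 0.5
```

>>> drive_tool(
  rows=[
    [[0, 0.1, 0.3, 0, 0, 0], [-0.3, 0.2, 0.6, 0, 0, 0], [-0.6, 0.4, 0.9, 0, 0, 0], [-0.9, 0.4, 1, 0, 0, 0], [-0.9, 0.4, 1, 0, 0, 0], [-0.9, 0.4, 1, 0, 0, 0], [-0.9, 0.4, 1, 0, 0, 0]],
  ],
)

```text
time_s: 26.7
eef_pos: [496.4, 256.6, 373.2]
ee_rot: [0.143, 0.738, 0.639, -0.164]
force: [-0.4, -0.3, -0.1]
grip_width: 0.503
```

```bash
python3 -c "
from h import *
look(17)
im=viewer.capture('side');cv2.imwrite('pics/s17.png',im[:,:,::-1])
im=viewer.capture('top');cv2.imwrite('pics/t17f.png',im[:,:,::-1])"
```

```text
t 26.7 tcp [496.4 256.6 373.2] tip [486.1 183.6 216.3] turn [0.002  0.0008 0.0014] F [-0.4 -0.3 -0.1] g 0.503 j [ 0.32  0.46  1.39 -0.39  1.51  0.54]
dark [318 207  14  14 149] [324.8 213.4] [ 542.3 -122.   155. ]
```

View pics/s17.png

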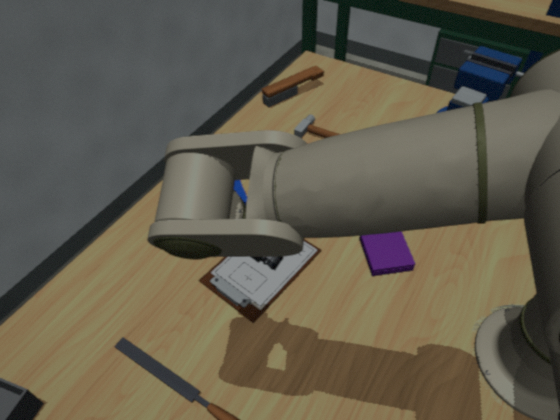

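View pics/t17f.png

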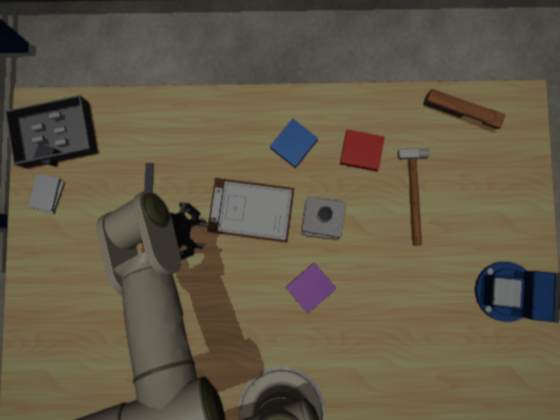

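>>> drive_tool(
  rows=[
    [[-0.3, -0.3, 0.2, 0, 0, 0], [-0.65, -0.6, 0.3, 0, 0, 0], [-0.8, -0.9, 0.3, 0, 0, 0], [-0.8, -0.9, 0.3, 0, 0, 0]],
  ],
)

```text
time_s: 27.35
eef_pos: [415.7, 165.6, 403.7]
ee_rot: [0.143, 0.738, 0.638, -0.164]
force: [-0.1, 1.0, 0.1]
grip_width: 0.502
```

>>> drive_tool(
  rows=[
    [[-0.3, -0.3, 0.2, 0, 0, 0], [-0.6, -0.6, 0.3, 0, 0, 0], [-0.8, -0.9, 0.3, 0, 0, 0], [-0.8, -0.9, 0.3, 0, 0, 0]],
  ],
)

```text
time_s: 27.85
eef_pos: [335.5, 75.0, 434.1]
ee_rot: [0.143, 0.739, 0.637, -0.164]
force: [0.6, 0.2, -0.0]
grip_width: 0.499
```

>>> drive_tool(
  rows=[
    [[0, -0.3, 0, 0, 0, 0], [0, -0.6, 0, 0, 0, 0], [0, -0.9, 0, 0, 0, 0], [0, -0.9, 0, 0, 0, 0], [0, -0.9, 0, 0, 0, 0]],
  ],
)

```text
time_s: 28.48
eef_pos: [336.1, -14.5, 434.0]
ee_rot: [0.143, 0.739, 0.638, -0.164]
force: [-0.1, 0.4, -0.1]
grip_width: 0.499
```

```bash
python3 -c "
from h import *
look(18)
im=viewer.capture('side');cv2.imwrite('pics/s18f.png',im[:,:,::-1]);crop(im,195,130,375,330,3,'pics/s18.png')
"
```

```text
t 28.48 tcp [336.1 -14.5 434. ] tip [325.8 -87.4 277. ] turn [0.0016 0.0017 0.0036] F [-0.1  0.4 -0.1] g 0.499 j [-0.29 -0.13  1.93 -0.45  1.3  -0.03]
dark [318 207  14  14 152] [324.8 213.5] [ 542.1 -121.9  155. ]
```

View pics/s18.png

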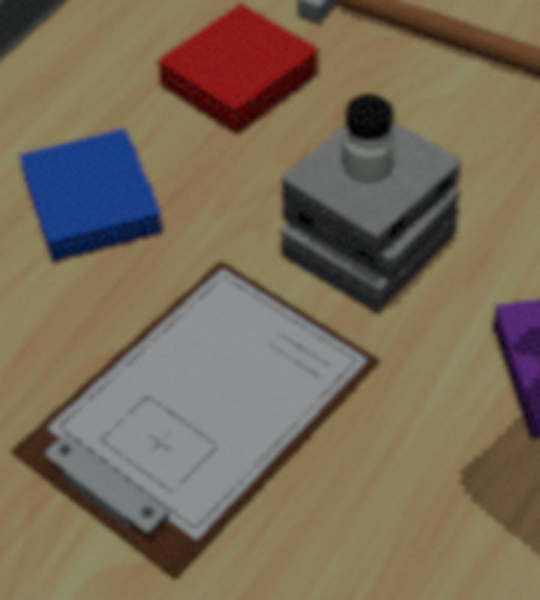

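The clipboard lies flat with its clip end at crop (105,490). The stack stands flat and upright on bare bench, with its near bottom corner at (378,308), and there is a clear gap between the two.

```bash
python3 -c "
from rig import ctrl
print(ctrl.finish_job())"
```

```text
the job is handed in; nothing more can be done
None
```

I got the clipboard out and handed the job in at about 28.5 s. The final top and side pictures show it flat on the bench, about 40 mm clear of the stack. The three cases stand flat on the bench with the jar upright on top.

**How it was done:** With the hand leaned 25° over the clip, I pushed the lowest case back along the board. I then drew the board out by its clip with the stack riding along, and repeated this until the case slid off the board's edge. A last pull moved the board farther clear.

**Checks:**
- **Forces:** The readings, taken at the end of each move, stayed below about 7 N.
- **Stack position:** Judged by the jar's cap, the stack ended about 20 mm from where it started.
- **Closest to the limit:** For a moment, with the stack tipped slightly over the board's edge, the cap read about 39 mm from its start. Part of that was the tilt, but it came close to the 4 cm limit. I only measured between moves.
- **Other objects:** I did not touch the hammer, the file or the coloured look-alikes, and none of them looked displaced in the pictures. The arm covered part of the file in the last full top view.

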